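# Exchange the contents of two service trays

### The arm

A 6-joint arm with a two-finger parallel gripper is mounted at the origin on the work surface; the furniture and walls round the work are solid. World frame = base frame: x ahead of the robot, y to its left, z up, the work surface at z = 0. Lengths are in mm, angles in rad, forces in N, time in s.
With the tool pointing down it reaches from about 350 to 975 mm from the base axis. Payload 7.1 kg.
Tool frame: the origin (TCP) lies midway between the tips of the shut fingers; the grasp point (between the pads) lies 19 mm behind it (ctrl.grip_depth is the distance from the TCP to the grasp point, in mm); z points along the fingers, y is the line along which they close (so a half turn about z gives the same grasp; the last joint's range is limited). The gripper opens to 88 mm and grips with 3 to 60 N. Pads are 20 mm wide; open, the fingers measure 115 mm over their backs; the gripper's body (75 mm by 178 mm) begins 61 mm behind the grasp point.
Start: joints at [-1.189, 0.423, 1.63, -0, 1.089, -0.019], TCP at [243.862, -575.444, 190.175] pointing down, gripper open.
Joint ranges: [-3, 3], [-0.9, 2.11], [0.09, 2.58], [-1.31, 4.45], [0.11, 2.69], [-2.54, 2.54]. Speed limits (rad/s): [2.39, 2.39, 3.01, 3.14, 3.14, 3.14].

### API

Orientations are given as a rotation vector (axis times angle).
In Python, from workcell import get_obs, vision, ctrl gives the robot as it stands.
- The arm moves only by the tool step_arm, never from a script. Its argument "plan" is a list of rows, each a list of 7 numbers: the opening, from -1 (shut) to 1 (fully open), then the shift along the tool's x, y, z as a fraction of full scale, then the turn, a rotation vector about the tool's x, y, z as a fraction of full scale. In form: [[fingers, dx, dy, dz, wx, wy, wz], ...]. A call has 1 to 20 rows; each row shifts and turns the commanded pose from where the row before left it, along the tool's axes as they then stand; what a row does not reach is not made up. Full scale, the value 1, is 50 mm for a shift and 0.12 rad for a turn. A row lasts 1/8 s, in which the tool goes at most 62.5 mm and 10.7 degrees, less where a joint would pass 70% of its speed; a pose out of reach is approached as far as the arm can. A call with a number of a shift or a turn outside -1 to 1 is refused whole. A call with a gripper value outside its range is refused whole. The fingers move at their own pace and stop on an object; the grip force is fixed at half the most. Time passes only in rows, so rows that do not move let the fingers close. It gives the time, the measured TCP pose, the force, the opening and the grip force at its end, in the units of the state.
- get_obs(): the state, without advancing time (a new reading comes with each control period).
- vision.get_image(name): name is "scene" or "top" or "wrist"; returns a dict with "pixels" (400x640x3 uint8, red, green, blue), "depth" (400x640 float32, mm along the optical axis (not along the pixel's ray), 0 where there is no reading), "fx", "fy", "cx", "cy" (pixels), "k1" (the pictures are not rectified: a ray, as slopes to the right and down, at radius r is drawn at 1 + k1 r^2 times it, then the intrinsics apply), "T" (4x4, takes a point from camera to world coordinates); the wrist camera has in their place "T_tool_cam" (4x4, takes a point from camera to tool coordinates, whose origin is the TCP and whose axes are the flange's). Camera axes: x right, y down, z forward; pixel columns grow to the right and rows downward; lengths in mm; the calibration is good to about 2 mm. A picture is of the moment at which its call begins: read the wrist's pose just before it.
- ctrl.close_job(): hands the job in; it is judged then, once.
The state is a dict: "t": time; "qpos": joint angles; "qvel": joint speeds; "joint_torque": joint torques, N m; "ee_pos": TCP position; "orientation": TCP orientation; "ft_force": force on the tool from outside, world axes, zero at the start; "moment": the same for the moment, N m; "width": finger opening in mm; "grasp_force": force on a finger pad.
Only numpy, scipy, OpenCV 4.12 (cv2) and the standard library are available. Lean on these libraries where they do the work, as an engineer would, in place of code of your own. Each camera call takes 0.05 s, during which the arm holds its last target. There are 200 camera calls.

### The job

The two wooden trays have been loaded the wrong way round. Exchange their contents: the service plug and the connector half belong in the tray with the metal handle, and the contactor and the seal carton belong in the plain tray, one part in each cell (either cell will do), standing upright and flat on the cell floor. Both trays are full, but the rubber mat is free for setting a part down on the way. Keep every part upright throughout.

Things in the scene. Friction and masses are not known exactly. Their poses are not given: they have to be found in the camera images.
- handle_box: Plywood tray, 227 (x) x 86 (y) x 20 mm, fixed, with a bow-shaped steel handle that projects 30 mm from its -x end (the end towards the robot). Origin: centre of underside, on the bench. Walls 20 mm high; a 5 mm divider makes two cells, each 106 (x) x 76 mm (y) inside, centred at x = -55.5 and +55.5 mm, y = 0. Cell floor at z = 4 mm. At the start it holds the contactor and the seal carton.
- plain_box: Plywood tray without a handle, 227 (x) x 86 (y) x 20 mm, fixed. Origin: centre of underside, on the bench. Walls 20 mm high; a 5 mm divider makes two cells, each 106 (x) x 76 mm (y) inside, centred at x = -55.5 and +55.5 mm, y = 0. Cell floor at z = 4 mm. At the start it holds the service plug and the connector half.
- rubber_mat: Empty ribbed dark rubber mat, 130 (x) x 110 (y) x 3 mm, fixed on the bench: the free spot. Origin at the centre of its underside, on the bench; its top is at z = 3 mm. The bench is clear for 20 mm round it.
- contactor: Contactor: black block 70 (x) x 60 (y) x 50 mm, with two copper studs (to 63 mm) and a thin barrier on top; 0.3 to 0.55 kg. Origin: centre of underside, z up. Grip it across y (60 mm) on the block's sides, 30 to 50 mm above the underside. At the start its x lies along the tray's x.
- seal_carton: Small brown closed carton, rigid, 60 (x) x 91 (y) x 45 mm; 0.08 kg. Origin: centre of underside, z up. Grip it across x (60 mm), 25 to 45 mm above the underside. It fits a cell only with its y along the tray's x, as it stands at the start (8 mm to spare on each side).
- service_plug: Service disconnect plug: orange-brown stepped block with an upright square loop on top, 50 (x) x 62 (y) x 70 mm; 0.28 kg. Origin: centre of underside, z up. The loop's top bar runs along y, 64 to 70 mm above the underside, 20 mm wide in x: grip that bar across x at its middle. At the start its y lies along the tray's x.
- connector_half: Connector half: black block 34 (x) x 50 (y) x 22 mm, on it a grey block 24 (x) x 36 mm (y) up to 36 mm, and two copper pins to 46 mm; 0.07 kg. Origin: centre of underside, z up. Grip the grey block across x (24 mm), 22 to 36 mm above the underside. At the start its y lies along the tray's x.
There are look-alikes about, which are no part of the job. Of the things like the connector_half, leave any that is blue, green or yellow; of the rest the smaller one is meant.

How it is judged:
By the outcome, as a careful person would: the job done as asked, in the order asked, and still so for the second after the job is handed in, with the robot touching nothing.
It also fails if it takes over 141 s, if anything falls off the work surface, if the arm or the gripper's body presses on something with over 40 N, if the wrist force passes 120 N, or if a joint passes its speed limit or range.

## Working session

There is one attempt and no reset: what is moved stays moved. The work goes in short steps, Python scripts to look and compute and a tool call to move; the robot and the scene stay as the last step left them, time stands still between calls to the robot, and variables do not carry over. Pictures are saved under pics/ and viewed, at most 14 in all, crops included, and the job is handed in when it is done.

Besides the shell and the picture viewer there is one more tool, called after "Request:" as name([rows], argument=value, ...), one row to a line, values as JSON. step_arm: Moves the arm, as the interface text tells. Its arguments: {"type":"object","properties":{"plan":{"type":"array","items":{"type":"array","items":{"type":"number","minimum":-1,"maximum":1}}}},"required":["plan"]}

```bash
mkdir -p pics; ls; cat > h.py <<'E'
import numpy as np, cv2
from workcell import get_obs, vision, ctrl
from scipy.spatial.transform import Rotation as R
def grab(n):
    o=get_obs(); im=vision.get_image(n)
    if n=='wrist':
        T=np.eye(4);T[:3,:3]=R.from_rotvec(o['orientation']).as_matrix();T[:3,3]=o['ee_pos']
        im['T']=T@np.array(im['T_tool_cam'])
    return im
def save(im,f,crop=None,s=1):
    p=im['pixels'][:,:,::-1]
    if crop: p=p[crop[1]:crop[3],crop[0]:crop[2]]
    cv2.imwrite('pics/'+f,cv2.resize(p,None,fx=s,fy=s,interpolation=cv2.INTER_CUBIC))
def cloud(im):
    v,u=np.mgrid[:400,:640]
    x=(u-im['cx'])/im['fx'];y=(v-im['cy'])/im['fy'];a,b=x.copy(),y.copy()
    for _ in range(8):
        k=1+im['k1']*(a*a+b*b);a,b=x/k,y/k
    d=im['depth'];P=np.stack([a*d,b*d,d],-1)@np.array(im['T'])[:3,:3].T+np.array(im['T'])[:3,3]
    P[d==0]=np.nan
    return P
E
python3 - <<'E'
from h import *
o=get_obs();print(o)
for n in('top','scene'):
    im=grab(n);save(im,n+'0.png',s=1.25);np.save(n+'0.npy',cloud(im));print(np.round(im['T'],2).tolist(),im['fx'],im['k1'])
E
```

```text
pics
{'t': 0.0, 'qpos': array([-1.18900075e+00,  4.23833280e-01,  1.63067996e+00, -8.05774929e-06,
        1.08860880e+00, -1.90089374e-02]), 'qvel': array([-0.00129954,  0.00108739,  0.00085858,  0.0007244 ,  0.00048792,
        0.00053197]), 'joint_torque': array([-3.89421388e-03, -5.44622219e+01, -2.73666072e+01,  6.41785492e-02,
        2.28552846e-02, -1.33141061e-04]), 'ee_pos': array([ 243.64022213, -574.89838076,  189.41040492]), 'orientation': array([-3.07724452e+00, -6.25083149e-01,  4.44200028e-04]), 'ft_force': array([-0.40379148,  0.53949689,  0.06038442]), 'moment': array([ 0.02003596, -0.0106644 , -0.01375952]), 'grasp_force': 0.0, 'width': 87.5606242755247}
[[-0.02, -0.99, 0.16, 177.86], [-1.0, 0.02, -0.0, 30.15], [0.0, -0.16, -0.99, 1266.34], [0.0, 0.0, 0.0, 1.0]] 483.35733147678167 -0.012210457050241453
[[0.58, -0.58, 0.57, -201.51], [-0.81, -0.42, 0.4, -368.98], [0.01, -0.69, -0.72, 793.42], [0.0, 0.0, 0.0, 1.0]] 380.5917024123397 -0.07082619231415321
```

View pics/top0.png

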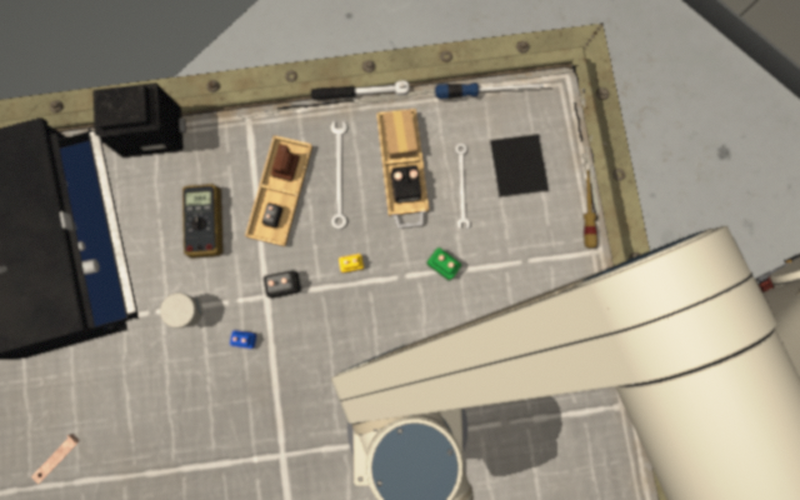

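View pics/scene0.png

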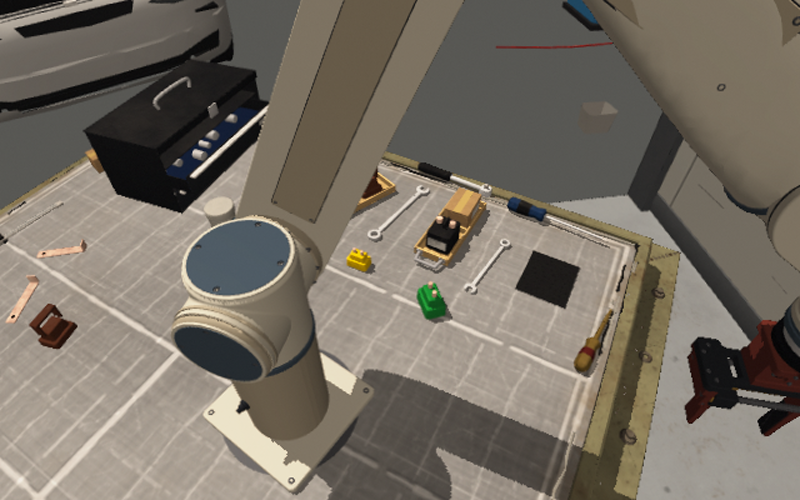

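Top view (800 px wide): plain tray at about (280,190) with the plug (285,160) and the connector (272,213). Handle tray at (403,165) with carton (401,132), contactor (407,184) and handle at (411,219). The mat is at (520,165). The larger grey and the yellow, green and blue look-alikes lie on the bench. The scene view agrees.

```bash
python3 - <<'E'
from h import *
P=np.load('top0.npy')
def px(u,v): return np.round(P[int(v/1.25),int(u/1.25)]).tolist()
for n,u,v in [('plug',284,155),('conn',272,213),('carton',401,132),('cont',407,190),('mat',520,165),('bench',360,200),('toolbox',50,130),('box2',125,110),('meter',202,220),('cyl',178,308),('tray cell floor',262,230),('big',282,283),('wrench',339,180),('sd',340,93)]: print(n,px(u,v))
def rect(m):
    q=P[m][:,:2].astype(np.float32); return cv2.minAreaRect(q),m.sum(),np.round(np.median(P[m][:,2]),1)
X,Y,Z=np.moveaxis(P,-1,0)
for n,(x0,x1,y0,y1,z0,z1) in dict(carton=(600,900,0,130,44,56),plain=(500,900,200,440,12,200),handle=(500,900,0,140,12,200),cont=(500,900,0,130,50,80)).items():
    print(n,rect((X>x0)&(X<x1)&(Y>y0)&(Y<y1)&(Z>z0)&(Z<z1)))
im=cv2.cvtColor(cv2.imread('pics/top0.png'),cv2.COLOR_BGR2GRAY)[::1,::1]
im=cv2.resize(im,(640,400)); m=(im<45)&(X>500)&(Y<-80)&(Y>-330)&(Z<15)
print('mat',rect(m))
E
```

```text
plug [551.0, 243.0, 75.0]
conn [439.0, 274.0, 41.0]
carton [607.0, 4.0, 51.0]
cont [479.0, -6.0, 56.0]
mat [544.0, -255.0, 2.0]
bench [472.0, 91.0, 2.0]
toolbox [584.0, 682.0, 154.0]
box2 [624.0, 540.0, 150.0]
meter [424.0, 416.0, 49.0]
cyl [244.0, 451.0, 67.0]
tray cell floor [409.0, 301.0, 7.0]
big [292.0, 249.0, 53.0]
wrench [516.0, 137.0, 5.0]
sd [708.0, 132.0, 21.0]
carton (((626.727783203125, 19.377098083496094), (37.11517333984375, 53.216487884521484), 89.24651336669922), np.int64(253), np.float64(48.6))
plain (((555.6846313476562, 319.5844421386719), (238.847900390625, 110.92161560058594), 89.88320922851562), np.int64(719), np.float64(22.6))
handle (((616.2266845703125, 68.96644592285156), (232.77499389648438, 137.61912536621094), 0.5200642347335815), np.int64(1068), np.float64(40.8))
cont (((574.4000244140625, 13.311009407043457), (148.1313934326172, 32.80863952636719), 4.344572067260742), np.int64(217), np.float64(52.0))
mat (((549.6611938476562, -252.59913635253906), (109.80256652832031, 100.77661895751953), 6.510660171508789), np.int64(1343), np.float64(2.7))
```

Request:
step_arm([
  [1,0,0,-1,0,0,0],
  [1,0,0,-1,0,0,0],
  [1,0,0,-1,0,0,0],
  [1,1,0,0,0,0,0],
  [1,1,0,0,0,0,0],
  [1,1,0,0,0,0,0],
  [1,0,-1,0,0,0,0],
  [1,0,-1,0,0,0,0],
  [1,0,-1,0,0,0,0],
  [1,0,-1,0,0,0,0],
  [1,0,-1,0,0,0,0],
  [1,0,-1,0,0,0,0],
  [1,0,-1,0,0,0,0],
  [1,0,-1,0,0,0,0],
])

```text
t: 1.85
ee_pos: [224.9, -147.2, 339.8]
orientation: [-3.079, -0.624, 0.0]
ft_force: [-0.3, 0.9, 0.4]
width: 88.1
grasp_force: 0.0
```

Request:
step_arm([
  [1,0,0,0,0,0,-1],
  [1,0,0,0,0,0,-1],
  [1,0,0,0,0,0,-1],
  [1,0,0,0,0,0,-1],
  [1,0,0,0,0,0,-1],
  [1,0,0,0,0,0,-1],
  [1,0,0,0,0,0,-1],
  [1,0,0,0,0,0,-1],
  [1,0,0,0,0,0,-1],
  [1,0,0,0,0,0,-1],
  [1,0,0,0,0,0,-1],
  [1,0,0,0,0,0,-1],
  [1,0,0,0,0,0,-1],
  [1,0,0,0,0,0,-1],
  [1,0,0,0,0,0,-1],
  [1,0,0,0,0,0,-1],
  [1,0,0,0,0,0,-1],
  [1,0,0,0,0,0,-1],
  [1,0,0,0,0,0,-1],
  [1,0,0,0,0,0,-1],
])

```text
t: 4.35
ee_pos: [225.7, -148.4, 339.9]
orientation: [-0.527, -3.097, -0.0]
ft_force: [-0.1, 0.4, 0.2]
width: 87.9
grasp_force: 0.0
```

Request:
step_arm([
  [1,-0.5,1,-0.2,0,0,0],
  [1,-0.5,1,-0.2,0,0,0],
  [1,-0.5,1,-0.2,0,0,0],
  [1,-0.5,1,-0.2,0,0,0],
  [1,-0.5,1,-0.2,0,0,0],
  [1,-0.5,1,-0.2,0,0,0],
  [1,0,0.5,0,0,0,0],
  [1,0,0,0,0,0,0],
])

```text
t: 5.35
ee_pos: [476.0, 108.7, 399.3]
orientation: [-0.529, -3.095, 0.001]
ft_force: [-0.7, -0.8, -0.4]
width: 88.0
grasp_force: 0.0
```

```bash
cat >> h.py <<'E'
def pose():
    o=get_obs(); r=R.from_rotvec(o['orientation']).as_matrix(); return o['ee_pos'],r
def to(x,y,z,yaw):
    p,r=pose(); yc=np.arctan2(r[1,0],r[0,0]); d=np.array([x,y,z])-p
    dy=(yaw-yc+np.pi/2)%np.pi-np.pi/2
    # turn first, then shift along ideal down-pointing axes
    c,s=np.cos(yc+dy),np.sin(yc+dy); A=np.array([[c,s,0],[s,-c,0],[0,0,-1]])
    print('turn',round(-dy/.12,3),'shift',np.round(d@A/50,3),'at',np.round(p,1),'yaw',round(yc,4),'tilt',np.round(r[:,2],4))
E
python3 - <<'E'
from h import *
im=grab('wrist');print(np.round(im['T_tool_cam'],2).tolist(),im['fx']);save(im,'w1.png',s=1.25);np.save('w1.npy',cloud(im));print(get_obs()['ee_pos'])
E
```

```text
[[-0.0, -0.95, -0.3, 81.5], [1.0, -0.0, 0.0, 0.01], [-0.0, -0.3, 0.95, -194.1], [0.0, 0.0, 0.0, 1.0]] 329.60090794174545
[475.52498174 107.74778793 399.4552129 ]
```

View pics/w1.png

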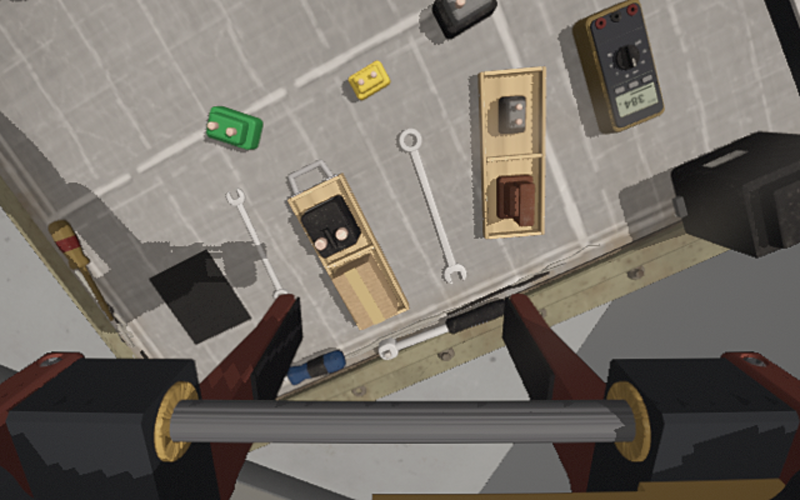

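The wrist view shows everything in one picture: handle tray (345,250) with contactor (332,225) and carton (368,290); plain tray (513,152) with connector (512,115) and plug (517,200); mat (200,295).

```bash
cat > m.py <<'E'
from h import *
def rect(P,x0,x1,y0,y1,z0,z1,n,keep=True):
    X,Y,Z=np.moveaxis(P,-1,0); m=((X>x0)&(X<x1)&(Y>y0)&(Y<y1)&(Z>z0)&(Z<z1)).astype(np.uint8)
    k,l,st,_=cv2.connectedComponentsWithStats(m)
    if k<2: print(n,'none');return
    m=l==1+np.argmax(st[1:,4]); (c,s,a)=cv2.minAreaRect(P[m][:,:2].astype(np.float32))
    if s[0]<s[1]: s=s[::-1];a+=90
    a=(a+90)%180-90
    print(n,'c',np.round(c,1),'size',np.round(s,1),'yaw',round(np.radians(a),3),'z',np.round(np.nanpercentile(P[m][:,2],[5,50,95]),1),m.sum())
    return np.array(c)
E
python3 - <<'E'
from m import *
P=np.load('w1.npy')
rect(P,300,720,180,350,10,90,'plain')
rect(P,300,720,180,350,14,23,'plain walls')
rect(P,300,720,-70,80,10,90,'handle')
rect(P,300,720,-70,80,14,23,'handle walls')
rect(P,520,720,-70,80,42,60,'carton')
rect(P,400,560,-70,80,46,59,'contactor')
rect(P,400,560,-70,80,59.5,75,'studs')
rect(P,500,620,180,330,60,80,'plugtop')
rect(P,500,620,180,330,26,80,'plug')
rect(P,380,500,180,330,22,60,'conn')
rect(P,380,500,180,330,31,60,'conn grey')
for b in [(480,520,80,120)]:
    q=P[(P[...,0]>b[0])&(P[...,0]<b[1])&(P[...,1]>b[2])&(P[...,1]<b[3])];print('bench z',np.nanmedian(q[:,2]))
for (u,v) in [(517,185),(517,200),(512,108),(500,165),(372,300)]: print(P[int(v/1.25),int(u/1.25)].round())
g=cv2.cvtColor(cv2.resize(cv2.imread('pics/w1.png'),(640,400)),cv2.COLOR_BGR2GRAY)
Q=P.copy();Q[g>55]=np.nan;rect(Q,480,640,-350,-150,-10,9,'mat')
E
```

```text
plain c [495.  264.2] size [227.7  87.5] yaw -0.255 z [11.8 19.  21. ] 1574
plain walls c [495.  264.3] size [227.6  87.2] yaw -0.254 z [15.3 19.2 21. ] 1389
handle c [538.8  -1.3] size [257.2  86.6] yaw 0.098 z [13.9 48.3 55.2] 4685
handle walls c [538.9  -1.3] size [255.9  86.5] yaw 0.099 z [14.6 18.9 20.7] 999
carton c [609.4   4.5] size [91.2 60.7] yaw 0.131 z [46.8 48.7 50.3] 1595
contactor c [499.8  -6.4] size [67.2 57.6] yaw 0.115 z [50.8 53.4 55.2] 1112
studs c [507.8  11.1] size [13.1 12.9] yaw -1.174 z [63.2 66.3 67.7] 62
plugtop c [549.3 252.2] size [55.5 20.2] yaw -0.275 z [70.5 73.8 75.4] 454
plug c [548.4 248.9] size [55.5 27.1] yaw -0.275 z [31.8 72.4 75.2] 774
conn c [439.9 277.4] size [47.3 32.8] yaw -0.312 z [23.8 36.8 48.8] 564
conn grey c [440.2 277.4] size [33.6 23.1] yaw -0.231 z [35.1 39.4 49.6] 317
bench z -1.105561342426597
[525. 250.  56.]
[548. 248.  41.]
[430. 273.  40.]
[502. 246.   4.]
[618.  12.  48.]
mat c [ 544.1 -252.1] size [126.9 110. ] yaw 0.113 z [1.  2.6 4.3] 3155
```

```bash
python3 - <<'E'
from h import *
to(549.3,252.2,100,-.262)
E
```

```text
turn -0.644 shift [-0.677  3.173  5.989] at [475.5 107.7 399.5] yaw 2.8023 tilt [-1.6e-03 -6.0e-04 -1.0e+00]
```

Request:
step_arm([
  [1,0,0,0,0,0,-0.644],
  [1,-0.17,0.8,0.5,0,0,0],
  [1,-0.17,0.8,0.5,0,0,0],
  [1,-0.17,0.8,0.5,0,0,0],
  [1,-0.17,0.77,0.5,0,0,0],
  [1,0,0,1,0,0,0],
  [1,0,0,1,0,0,0],
  [1,0,0,1,0,0,0],
  [1,0,0,1,0,0,0],
  [1,0,0,0,0,0,0],
  [1,0,0,0,0,0,0],
])

```text
t: 6.78
ee_pos: [551.1, 251.4, 102.0]
orientation: [0.414, 3.113, 0.001]
ft_force: [-0.3, -0.0, 0.7]
width: 87.6
grasp_force: 0.0
```

```bash
python3 - <<'E'
from m import *
to(549.3,252.2,52,-.262)
im=grab('wrist');P=cloud(im);save(im,'w2.png',s=1.25)
rect(P,500,620,180,330,60,80,'plugtop');rect(P,380,500,180,330,31,42,'conn grey');rect(P,380,500,180,330,22,60,'conn')
E
```

```text
turn -0.019 shift [0.039 0.006 1.001] at [551.1 251.4 102. ] yaw 2.8773 tilt [ 1.8e-03  7.0e-04 -1.0e+00]
plugtop c [549.5 252. ] size [56.1 20.1] yaw -0.275 z [71.6 73.9 75. ] 2103
conn grey c [439.7 277.8] size [34.6 22.4] yaw -0.284 z [36.3 39.2 40.6] 1372
conn c [440.1 277.3] size [47.1 32.1] yaw -0.255 z [23.8 37.9 48.7] 2735
```

View pics/w2.png

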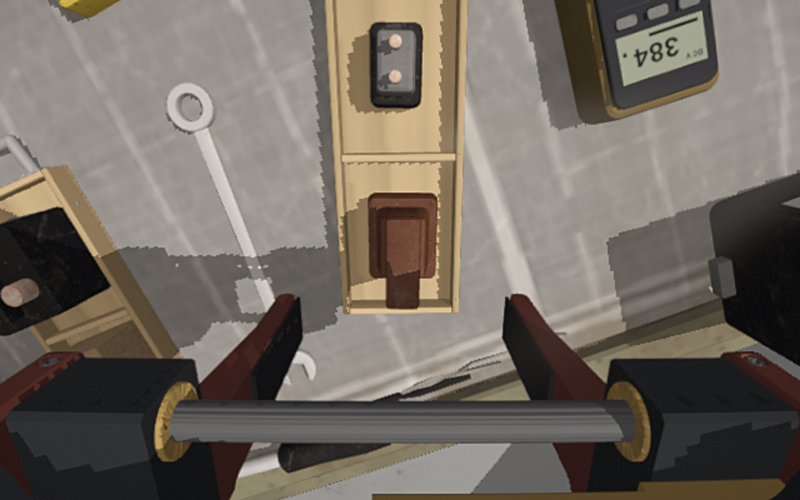

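The wrist picture shows the plug's bar at (403,250), centred between the fingers (300 and 505). The connector is at (396,65).

Request:
step_arm([
  [1,0.04,0,0.5,0,0,0],
  [1,0,0,0.5,0,0,0],
  [1,0,0,0,0,0,0],
  [-1,0,0,0,0,0,0],
  [-1,0,0,0,0,0,0],
  [-1,0,0,0,0,0,0],
  [-1,0,0,0,0,0,0],
  [-1,0,0,0,0,0,0],
  [-1,0,0,0,0,0,0],
])

```text
t: 7.95
ee_pos: [548.0, 252.2, 50.1]
orientation: [-0.413, -3.114, 0.0]
ft_force: [-0.6, 0.1, 0.1]
width: 31.4
grasp_force: 0.0
```

Request:
step_arm([
  [-1,0,0,-0.3,0,0,0],
  [-1,0,0,-0.6,0,0,0],
  [-1,0,0,-0.8,0,0,0],
  [-1,0,0,-0.8,0,0,0],
  [-1,0,0,0,0,0,0],
])

```text
t: 8.57
ee_pos: [550.5, 253.3, 179.8]
orientation: [0.412, 3.108, 0.006]
ft_force: [0.1, -0.1, -0.5]
width: 0.5
grasp_force: 0.0
```

```bash
python3 - <<'E'
from h import *
to(544,-252,130,-.262); print(get_obs()['width'])
E
```

```text
turn -0.012 shift [-2.492 -9.795  0.996] at [550.5 253.3 179.8] yaw 2.8781 tilt [ 0.007   0.0031 -1.    ]
0.4879974243519277
```

Closing takes longer than I allowed, so I lifted with nothing held. I'll check the plug.

Request:
step_arm([
  [1,0,0,0,0,0,0],
  [1,0,0,0,0,0,0],
  [1,0,0,0,0,0,0],
  [1,0,0,0,0,0,0],
  [1,0,0,0,0,0,0],
])

```text
t: 9.2
ee_pos: [548.0, 252.2, 174.8]
orientation: [-0.413, -3.114, 0.0]
ft_force: [-0.3, -0.4, 0.9]
width: 47.0
grasp_force: 0.0
```

```bash
python3 - <<'E'
from m import *
im=grab('wrist');P=cloud(im)
c=rect(P,500,620,180,330,60,90,'plugtop');rect(P,500,620,180,330,26,60,'pluglow');rect(P,380,500,180,330,22,60,'conn')
to(549.3,252.2,52,-.262);print(get_obs()['width'])
E
```

```text
plugtop c [549.8 252.2] size [56.  19.2] yaw -0.268 z [72.2 74.  75.1] 1230
pluglow c [546.3 253.2] size [47.2 34. ] yaw -0.28 z [28.  40.7 53.1] 538
conn c [440.1 277.8] size [47.2 31.4] yaw -0.281 z [23.8 37.4 48.7] 1652
turn -0.013 shift [-0.025  0.006  2.459] at [548.  252.2 174.9] yaw 2.878 tilt [-4.e-04 -1.e-04 -1.e+00]
51.02578413056271
```

The plug is unmoved, upright with its top at z 74.

Request:
step_arm([
  [0.2,-0.025,0,1,0,0,0],
  [0.2,0,0,1,0,0,0],
  [0.2,0,0,0.44,0,0,0],
  [0.2,0,0,0,0,0,0],
  [-1,0,0,0,0,0,0],
  [-1,0,0,0,0,0,0],
  [-1,0,0,0,0,0,0],
  [-1,0,0,0,0,0,0],
  [-1,0,0,0,0,0,0],
  [-1,0,0,0,0,0,0],
  [-1,0,0,0,0,0,0],
  [-1,0,0,0,0,0,0],
])

```text
t: 10.75
ee_pos: [549.3, 251.9, 53.1]
orientation: [-0.413, -3.114, 0.0]
ft_force: [0.2, 1.0, -0.4]
width: 0.3
grasp_force: 0.0
```

```bash
python3 - <<'E'
from m import *
o=get_obs();print({k:o[k] for k in('t','ee_pos','width','grasp_force','ft_force','qpos')})
im=grab('wrist');P=cloud(im);save(im,'w3.png',s=1.25)
rect(P,500,620,180,330,60,95,'plugtop')
E
```

```text
{'t': 10.75, 'ee_pos': array([549.26582259, 251.90208091,  53.09770558]), 'width': 0.3112685993787095, 'grasp_force': 0.0, 'ft_force': array([ 0.22072704,  0.99812975, -0.42597168]), 'qpos': array([ 4.10289290e-01,  5.74081560e-01,  1.75589577e+00,  2.97600530e-05,
        8.11741562e-01, -8.96988071e-01])}
plugtop c [534.  256.4] size [24. 20.] yaw -0.262 z [66.  73.9 92.4] 1731
```

View pics/w3.png

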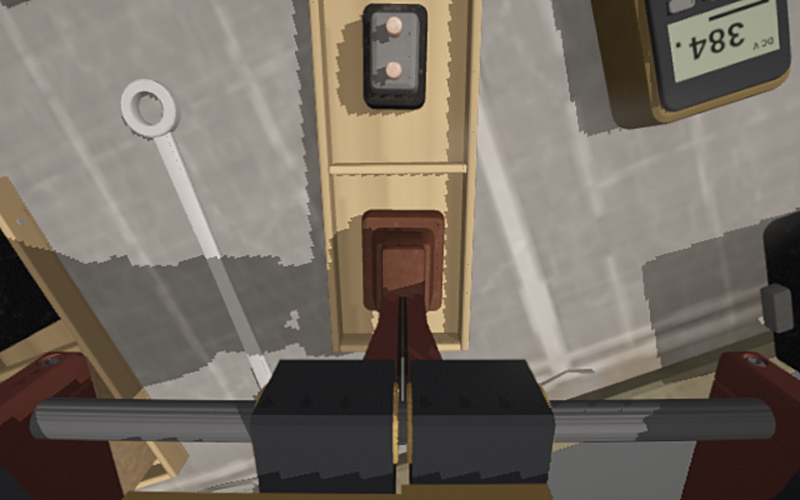

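The fingers are shut at (403,300–400), yet the bar seems to lie in front of and below them. I'll measure where the tips really are.

```bash
python3 - <<'E'
from h import *
im=grab('wrist');P=cloud(im)
for u in (385,395,415): 
  print(u,[(v,P[int(v/1.25),int(u/1.25)].round().tolist()) for v in range(270,365,8)])
E
```

```text
385 [(270, [531.0, 249.0, 74.0]), (278, [534.0, 248.0, 75.0]), (286, [538.0, 247.0, 74.0]), (294, [538.0, 247.0, 84.0]), (302, [537.0, 248.0, 93.0]), (310, [537.0, 248.0, 101.0]), (318, [537.0, 249.0, 108.0]), (326, [537.0, 249.0, 114.0]), (334, [537.0, 249.0, 120.0]), (342, [537.0, 249.0, 125.0]), (350, [538.0, 249.0, 130.0]), (358, [537.0, 250.0, 135.0])]
395 [(270, [532.0, 253.0, 74.0]), (278, [535.0, 252.0, 74.0]), (286, [539.0, 251.0, 74.0]), (294, [543.0, 250.0, 73.0]), (302, [538.0, 252.0, 93.0]), (310, [539.0, 252.0, 100.0]), (318, [538.0, 252.0, 108.0]), (326, [538.0, 252.0, 113.0]), (334, [538.0, 252.0, 120.0]), (342, [538.0, 252.0, 125.0]), (350, [539.0, 252.0, 130.0]), (358, [538.0, 253.0, 136.0])]
415 [(270, [534.0, 262.0, 75.0]), (278, [538.0, 261.0, 74.0]), (286, [541.0, 260.0, 74.0]), (294, [540.0, 260.0, 86.0]), (302, [540.0, 260.0, 93.0]), (310, [540.0, 260.0, 102.0]), (318, [540.0, 259.0, 107.0]), (326, [541.0, 259.0, 112.0]), (334, [540.0, 259.0, 120.0]), (342, [540.0, 259.0, 125.0]), (350, [540.0, 259.0, 130.0]), (358, [540.0, 259.0, 135.0])]
```

Request:
step_arm([
  [-1,0,0,-0.5,0,0,0],
  [-1,0,0,-0.7,0,0,0],
  [-1,0,0,0,0,0,0],
])

```text
t: 11.22
ee_pos: [551.2, 252.8, 115.8]
orientation: [0.412, 3.11, 0.004]
ft_force: [-0.2, -0.2, 0.1]
width: 0.6
grasp_force: 0.0
```

```bash
python3 - <<'E'
from m import *
o=get_obs();print(o['ee_pos'],o['width'])
im=grab('wrist');P=cloud(im);save(im,'w4.png',(220,150,420,350),s=2.5)
for u in (385,): print([(v,P[int(v/1.25),int(u/1.25)].round().tolist()) for v in range(262,330,5)])
rect(P,500,620,180,330,60,80,'plugtop')
for n in('top','scene'):
  Q=cloud(grab(n));rect(Q,515,600,215,290,60,84,n)
E
```

```text
[551.18827624 252.77428023 115.757637  ] 0.5677652338936584
[(262, [549.0, 243.0, 73.0]), (267, [553.0, 242.0, 73.0]), (272, [555.0, 241.0, 74.0]), (277, [558.0, 240.0, 74.0]), (282, [562.0, 239.0, 73.0]), (287, [565.0, 238.0, 73.0]), (292, [568.0, 237.0, 74.0]), (297, [539.0, 248.0, 150.0]), (302, [539.0, 249.0, 156.0]), (307, [539.0, 249.0, 161.0]), (312, [539.0, 249.0, 164.0]), (317, [539.0, 249.0, 169.0]), (322, [539.0, 250.0, 174.0]), (327, [539.0, 250.0, 177.0])]
plugtop c [548.  252.5] size [52.9 19.8] yaw -0.278 z [71.9 73.9 75.1] 1775
top none
scene c [548.4 251.9] size [54.9 22.3] yaw -0.267 z [63.5 74.2 76.6] 103
```

View pics/w4.png

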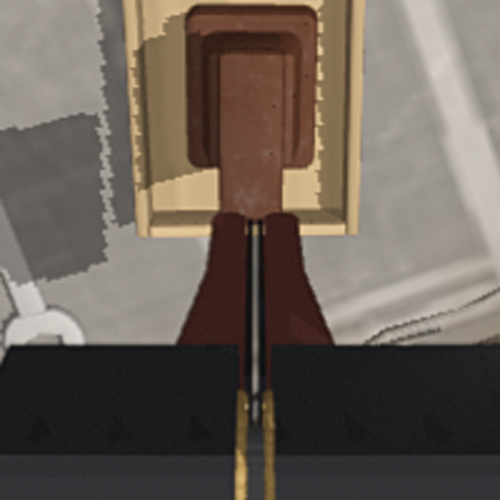

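The shut tips (crop bottom edge at about (255,215)) show at z≈147 while the TCP reads 116, so they end about 31 mm above the reported TCP. The scene camera gives a second check.

```bash
python3 - <<'E'
from m import *
print(ctrl.grip_depth,[a for a in dir(ctrl) if a[0]!='_'],[a for a in dir(vision) if a[0]!='_'])
o=get_obs();print(o['ee_pos'],o['width'])
im=grab('wrist');P=cloud(im);X,Y,Z=np.moveaxis(P,-1,0)
m=(Z>90)&(abs(X-551)<40)&(abs(Y-252)<40);print('wrist tip z',np.sort(Z[m])[:5],np.percentile(Z[m],1))
s=grab('scene');Q=cloud(s);X,Y,Z=np.moveaxis(Q,-1,0)
m=(Z>80)&(Z<300)&(abs(X-551)<50)&(abs(Y-252)<50);print(m.sum());
if m.sum(): print('scene tip z',np.percentile(Z[m],[0,1,5,50]),Q[m].min(0))
t=np.linalg.inv(s['T'])@np.array([551,252,116,1]);print('tcp px',s['fx']*t[0]/t[2]+s['cx'],s['fy']*t[1]/t[2]+s['cy'])
save(s,'s4.png',(180,80,380,200),s=3.5)
E
```

```text
18.700000000000003 ['Unreachable', 'close_job', 'grip_depth'] ['get_image']
[548.66205379 251.63419666 112.36775856] 0.6002016533912198
wrist tip z [144.10213874 144.17209691 144.17858855 144.21224804 144.25886335] 155.6996963094466
761
scene tip z [146.13394512 149.75660881 160.35506739 258.25697131] [506.52268863 202.06080524 146.13394512]
tcp px 292.8440952341951 123.21433948403089
```

View pics/s4.png

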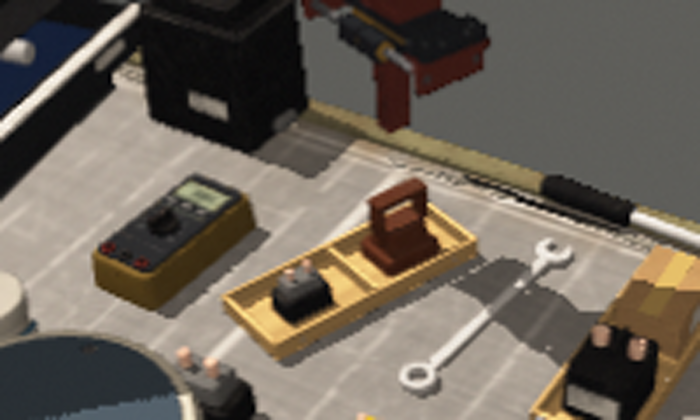

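Both cameras put the real tips about 32 mm above the reported TCP, with the sideways position correct. From here I take tip z = ee z + 32, so the plug grasp needs ee z ≈ 20.

Request:
step_arm([
  [0.2,0,0,0,0,0,0],
  [0.2,0,0,0,0,0,0],
  [0.2,0,0,0,0,0,0],
  [0.2,0,0,0,0,0,0],
  [0.2,0,0,0,0,0,0],
  [0.2,0,0,0,0,0,0],
  [0.2,-0.02,0,1,0,0,0],
  [0.2,0,0,0.5,0,0,0],
  [0.2,0,0,0.3,0,0,0],
  [0.2,0,0,0,0,0,0],
  [0.2,0,0,0,0,0,0],
  [-1,0,0,0,0,0,0],
  [-1,0,0,0,0,0,0],
  [-1,0,0,0,0,0,0],
  [-1,0,0,0,0,0,0],
  [-1,0,0,0,0,0,0],
  [-1,0,0,0,0,0,0],
  [-1,0,0,0,0,0,0],
])

```text
t: 13.72
ee_pos: [550.4, 251.8, 23.4]
orientation: [0.413, 3.114, 0.0]
ft_force: [-1.0, 1.0, 3.3]
width: 19.3
grasp_force: 30.0
```

Gripped at 19.3 mm with 30 N. Lifting gently.

Request:
step_arm([
  [-1,0,0,-0.3,0,0,0],
  [-1,0,0,-0.6,0,0,0],
  [-1,0,0,-0.8,0,0,0],
  [-1,0,0,-0.8,0,0,0],
  [-1,0,0,0,0,0,0],
])

```text
t: 14.35
ee_pos: [552.4, 252.5, 151.7]
orientation: [0.412, 3.109, 0.005]
ft_force: [0.5, -0.4, -2.8]
width: 19.2
grasp_force: 30.0
```

```bash
python3 - <<'E'
from h import *
to(544,-252,40,-.262); print(get_obs()['width'],get_obs()['ft_force'])
E
```

```text
turn -0.013 shift [-2.452 -9.788  2.234] at [552.4 252.5 151.7] yaw 2.878 tilt [ 0.006   0.0025 -1.    ]
19.242292109187616 [ 0.46362602 -0.39676798 -2.80766644]
```

Request:
step_arm([
  [-1,-0.1,-0.4,0,0,0,0],
  [-1,-0.2,-0.8,0,0,0,0],
  [-1,-0.22,-0.88,0,0,0,0],
  [-1,-0.22,-0.88,0,0,0,0],
  [-1,-0.22,-0.88,0,0,0,0],
  [-1,-0.22,-0.88,0,0,0,0],
  [-1,-0.22,-0.88,0,0,0,0],
  [-1,-0.22,-0.88,0,0,0,0],
  [-1,-0.22,-0.88,0,0,0,0],
  [-1,-0.22,-0.88,0,0,0,0],
  [-1,-0.2,-0.8,0,0,0,0],
  [-1,-0.15,-0.6,0,0,0,0],
  [-1,0,0,0,0,0,0],
  [-1,0,0,1,0,0,0],
  [-1,0,0,0.8,0,0,0],
  [-1,0,0,0.3,0,0,0],
  [-1,0,0,0,0,0,0],
  [-1,0,0,0,0,0,0],
])

```text
t: 16.6
ee_pos: [542.0, -245.4, 44.4]
orientation: [0.412, 3.113, -0.001]
ft_force: [-0.0, -0.5, -2.2]
width: 19.6
grasp_force: 30.0
```

```bash
python3 - <<'E'
from m import *
to(544,-252,23,-.262); print(get_obs()['width'],get_obs()['ft_force'])
im=grab('wrist');P=cloud(im);save(im,'w5.png',s=1.25)
E
```

```text
turn -0.01 shift [-0.073 -0.118  0.429] at [ 542.  -245.4   44.4] yaw 2.8783 tilt [ 1.8e-03 -8.0e-04 -1.0e+00]
19.550248426057706 [-0.03064172 -0.47052805 -2.18985406]
```

View pics/w5.png

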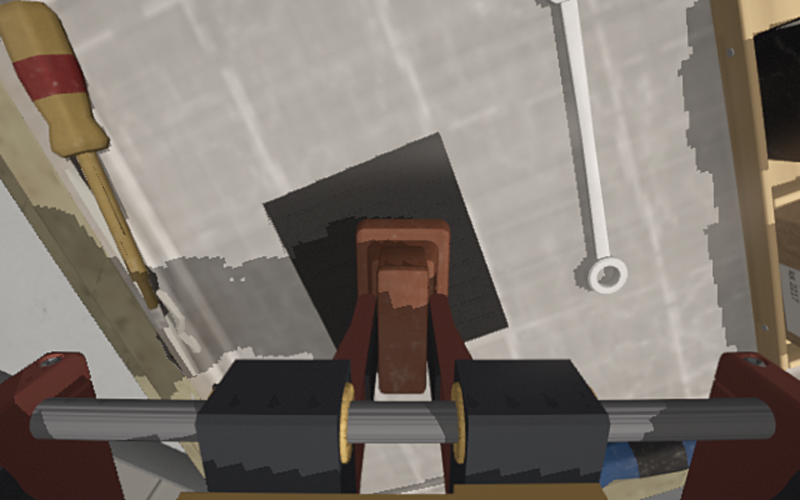

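The plug hangs upright in the grip at (403,290), over the mat. Setting it down.

Request:
step_arm([
  [-1,-0.07,-0.12,0.2,0,0,0],
  [-1,0,0,0.15,0,0,0],
  [-1,0,0,0.05,0,0,0],
  [-1,0,0,0,0,0,0],
  [-1,0,0,0,0,0,0],
])

```text
t: 17.27
ee_pos: [542.9, -251.8, 23.2]
orientation: [0.413, 3.114, -0.0]
ft_force: [-0.1, 0.5, -3.6]
width: 19.9
grasp_force: 30.0
```

```bash
python3 - <<'E'
from m import *
for i in range(3): print(get_obs()['ee_pos'],get_obs()['ft_force']);grab('top')
to(544,-252,23,-.262)
E
```

```text
[ 542.94034573 -251.76676637   23.21261409] [-0.14871364  0.45070835 -3.61456307]
[ 542.99541809 -251.76868013   23.27812036] [ 0.78561307  0.83621664 -2.32160975]
[ 542.96895773 -251.78958313   23.31490761] [-0.07584816  0.63811865 -2.78978467]
turn -0.012 shift [-0.021  0.002  0.006] at [ 543.  -251.8   23.3] yaw 2.8781 tilt [ 2.e-04 -1.e-04 -1.e+00]
```

Still hanging (−2.8 N). I'll lower about 1 mm more, release, then rise.

Request:
step_arm([
  [-1,0,0,0.02,0,0,0],
  [-1,0,0,0,0,0,0],
  [0.2,0,0,0,0,0,0],
  [0.2,0,0,0,0,0,0],
  [0.2,0,0,0,0,0,0],
  [0.2,0,0,0,0,0,0],
  [0.2,0,0,-0.6,0,0,0],
  [0.2,0,0,-1,0,0,0],
  [1,0,0,-1,0,0,0],
  [1,0,0,0,0,0,0],
])

```text
t: 18.68
ee_pos: [545.6, -253.1, 156.5]
orientation: [0.412, 3.107, -0.004]
ft_force: [-0.7, -0.5, 0.4]
width: 68.9
grasp_force: 0.0
```

```bash
python3 - <<'E'
from m import *
P=cloud(grab('wrist'));rect(P,480,610,-320,-190,55,95,'plugtop')
to(609.4,4.5,100,.1)
to(609.4,4.5,-5,.1)
E
```

```text
plugtop c [ 541.8 -251.6] size [55.4 20. ] yaw -0.275 z [70.8 72.8 74.1] 1411
turn -3.029 shift [-1.815  4.981  1.082] at [ 544.  -252.3  154.1] yaw 2.8781 tilt [ 0.0036 -0.0017 -1.    ]
turn -3.029 shift [-1.815  4.981  3.182] at [ 544.  -252.3  154.1] yaw 2.8781 tilt [ 0.0036 -0.0017 -1.    ]
```

Request:
step_arm([
  [1,0,0,0,0,0,-1],
  [1,0,0,0,0,0,-1],
  [1,0,0,0,0,0,-1],
  [1,-0.2,0.6,0,0,0,0],
  [1,-0.33,0.9,0,0,0,0],
  [1,-0.35,0.95,0,0,0,0],
  [1,-0.35,0.95,0,0,0,0],
  [1,-0.35,0.95,0.3,0,0,0],
  [1,-0.2,0.6,0.3,0,0,0],
  [1,0,0,0.3,0,0,0],
  [1,0,0,0,0,0,0],
  [1,0,0,0,0,0,0],
])

```text
t: 20.23
ee_pos: [607.3, 2.0, 107.0]
orientation: [0.149, -3.137, 0.0]
ft_force: [-0.2, -0.6, 0.2]
width: 87.9
grasp_force: 0.0
```

```bash
python3 - <<'E'
from m import *
P=cloud(grab('wrist'));c=rect(P,540,720,-70,80,42,60,'carton');rect(P,400,700,-70,80,10,90,'handle')
to(609.4,4.5,-4,.115)
E
```

```text
carton c [609.3   4.2] size [91.1 59.8] yaw 0.133 z [47.6 48.8 49.9] 7931
handle c [560.4   0.8] size [213.2  86.7] yaw 0.096 z [16.7 48.2 49.7] 12555
turn -0.167 shift [-0.04   0.047  2.228] at [607.7   2.  107.4] yaw -3.0466 tilt [ 2.e-04 -1.e-04 -1.e+00]
```

Request:
step_arm([
  [1,0,0,0,0,0,-0.3],
  [1,-0.04,0.045,0.6,0,0,0],
  [1,0,0,0.8,0,0,0],
  [1,0,0,0.6,0,0,0],
  [1,0,0,0.2,0,0,0],
  [1,0,0,0,0,0,0],
  [-1,0,0,0,0,0,0],
  [-1,0,0,0,0,0,0],
  [-1,0,0,0,0,0,0],
  [-1,0,0,0,0,0,0],
  [-1,0,0,0,0,0,0],
  [-1,0,0,0,0,0,0],
])

```text
t: 21.78
ee_pos: [609.8, 5.6, -2.1]
orientation: [-0.208, 3.134, -0.0]
ft_force: [-0.2, -0.4, 5.8]
width: 59.8
grasp_force: 30.0
```

Request:
step_arm([
  [-1,0,0,-0.3,0,0,0],
  [-1,0,0,-0.7,0,0,0],
  [-1,0,0,-1,0,0,0],
  [-1,0,0,-0.6,0,0,0],
  [-1,0,0,0,0,0,0],
  [-1,0,0,0,0,0,0],
])

```text
t: 22.52
ee_pos: [608.5, 5.6, 126.4]
orientation: [0.208, -3.133, -0.0]
ft_force: [-0.1, 0.3, -1.2]
width: 59.9
grasp_force: 30.0
```

```bash
python3 - <<'E'
from h import *
print(get_obs()['width'])
to(548.7,250.2,30,-.255)
E
```

```text
59.92095537771671
turn 3.229 shift [2.39  4.431 1.928] at [608.5   5.6 126.4] yaw -3.0091 tilt [-1.3e-03  1.0e-04 -1.0e+00]
```

Request:
step_arm([
  [-1,0,0,0,0,0,0.8],
  [-1,0,0,0,0,0,0.8],
  [-1,0,0,0,0,0,0.8],
  [-1,0,0,0,0,0,0.829],
  [-1,0.2,0.4,0,0,0,0],
  [-1,0.4,0.75,0,0,0,0],
  [-1,0.45,0.83,0,0,0,0],
  [-1,0.45,0.83,0,0,0,0],
  [-1,0.45,0.83,0,0,0,0],
  [-1,0.3,0.5,0.2,0,0,0],
  [-1,0.14,0.29,0.5,0,0,0],
  [-1,0,0,0.7,0,0,0],
  [-1,0,0,0.2,0,0,0],
  [-1,0,0,0,0,0,0],
  [-1,0,0,0,0,0,0],
])

```text
t: 24.4
ee_pos: [550.2, 250.3, 48.2]
orientation: [0.399, 3.115, 0.001]
ft_force: [-0.5, 0.6, -0.4]
width: 59.8
grasp_force: 30.0
```

```bash
python3 - <<'E'
from m import *
to(548.7,250.2,0,-.255)
im=grab('wrist');P=cloud(im);rect(P,350,650,150,350,52,95,'carton');rect(P,350,650,150,350,14,23,'plain');save(im,'w6.png',s=1.25)
E
```

```text
turn 0.001 shift [ 0.029 -0.011  0.964] at [550.2 250.3  48.2] yaw 2.8867 tilt [ 1.3e-03  6.0e-04 -1.0e+00]
carton c [506.2 261.9] size [58.9  1.1] yaw 1.311 z [56.1 77.9 93.4] 1935
plain c [469.3 270.5] size [110.2  86.6] yaw -0.254 z [16.4 19.3 20.5] 3873
```

View pics/w6.png

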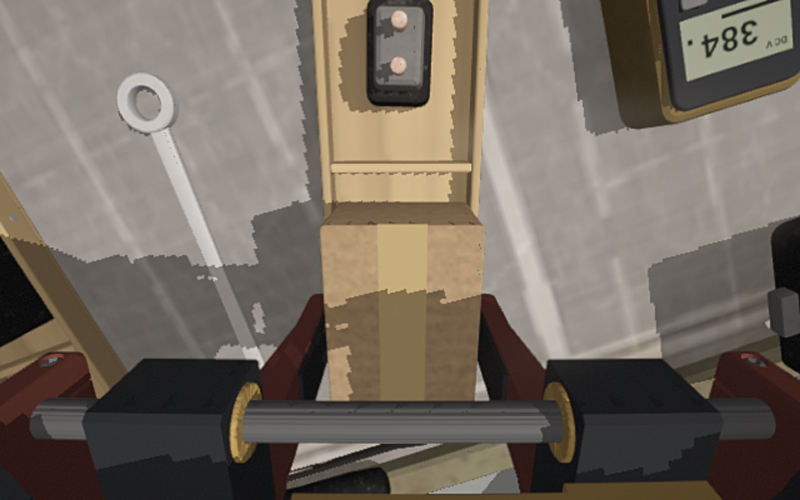

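The carton is upright, its front face centred at (403,225) and square to the cell. Lowering.

Request:
step_arm([
  [-1,0.03,0,0.4,0,0,0],
  [-1,0,0,0.4,0,0,0],
  [-1,0,0,0.16,0,0,0],
  [-1,0,0,0.02,0,0,0],
  [-1,0,0,0,0,0,0],
])

```text
t: 25.08
ee_pos: [547.9, 250.4, -2.4]
orientation: [-0.399, -3.116, 0.001]
ft_force: [0.1, 0.5, -1.1]
width: 59.9
grasp_force: 30.0
```

```bash
python3 - <<'E'
from m import *
for i in range(3): print(get_obs()['ee_pos'],get_obs()['ft_force']);grab('top')
E
```

```text
[547.86831871 250.36748402  -2.41297051] [ 0.14992597  0.46273896 -1.08573219]
[548.03279923 250.41793562  -2.2670839 ] [ 0.23307425 -0.49239501 -0.9629497 ]
[548.0777836  250.47056645  -2.14933062] [-0.39370843  0.24280472 -0.09144695]
```

Request:
step_arm([
  [-1,0,0,0.02,0,0,0],
  [-1,0,0,0,0,0,0],
  [1,0,0,0,0,0,0],
  [1,0,0,0,0,0,0],
  [1,0,0,0,0,0,0],
  [1,0,0,0,0,0,0],
  [1,0,0,-0.6,0,0,0],
  [1,0,0,-1,0,0,0],
  [1,0,0,-0.5,0,0,0],
  [1,0,0,0,0,0,0],
  [1,0,0,0,0,0,0],
])

```text
t: 26.6
ee_pos: [547.4, 250.2, 101.2]
orientation: [-0.399, -3.115, 0.001]
ft_force: [-0.2, 0.2, -0.8]
width: 87.8
grasp_force: 0.0
```

```bash
python3 - <<'E'
from m import *
P=cloud(grab('wrist'));rect(P,450,650,150,350,42,60,'carton');rect(P,380,500,180,330,31,42,'conn grey');rect(P,380,490,180,330,22,60,'conn')
to(440.1,277.6,-3.5,-.27)
E
```

```text
carton c [547.7 250.7] size [91.1 60.2] yaw -0.256 z [47.6 48.7 49.9] 8368
conn grey c [440.1 277.5] size [33.7 23. ] yaw -0.262 z [35.  39.2 40.6] 1387
conn c [439.8 277.7] size [48.1 31.9] yaw -0.272 z [23.8 37.8 48.9] 2764
turn 0.125 shift [ 2.21  -0.04   2.085] at [547.1 250.1 100.8] yaw 2.8866 tilt [-2.1e-03 -9.0e-04 -1.0e+00]
```

Carton is flat in its cell (top at 48.7 mm). Connector next.

Request:
step_arm([
  [0.2,0,0,0,0,0,0.1],
  [0.2,0.6,0,0,0,0,0],
  [0.2,0.8,-0.02,0,0,0,0],
  [0.2,0.6,-0.02,0.2,0,0,0],
  [0.2,0.21,0,0.6,0,0,0],
  [0.2,0,0,0.8,0,0,0],
  [0.2,0,0,0.2,0,0,0],
  [0.2,0,0,0,0,0,0],
  [0.2,0,0,0,0,0,0],
])

```text
t: 27.78
ee_pos: [441.8, 278.1, 13.1]
orientation: [0.418, 3.112, 0.001]
ft_force: [0.5, 1.0, 0.4]
width: 52.4
grasp_force: 0.0
```

```bash
python3 - <<'E'
from m import *
P=cloud(grab('wrist'));rect(P,380,490,180,330,36.5,42,'conn grey')
to(440.1,277.6,-4,-.265)
E
```

```text
conn grey c [439.2 277.5] size [34.4 22. ] yaw -0.287 z [37.4 39.3 40.5] 1755
turn -0.02 shift [ 0.033 -0.02   0.345] at [442.  278.1  13.3] yaw 2.8742 tilt [ 0.0017  0.001  -1.    ]
```

Request:
step_arm([
  [0.2,0.03,-0.01,0.25,0,0,0],
  [0.2,0,0,0.08,0,0,0],
  [0.2,0,0,0,0,0,0],
  [0.2,0,0,0,0,0,0],
  [-1,0,0,0,0,0,0],
  [-1,0,0,0,0,0,0],
  [-1,0,0,0,0,0,0],
  [-1,0,0,0,0,0,0],
  [-1,0,0,0,0,0,0],
  [-1,0,0,0,0,0,0],
])

```text
t: 29.08
ee_pos: [439.5, 277.7, -4.2]
orientation: [0.418, 3.113, 0.0]
ft_force: [-0.2, 0.3, 2.0]
width: 23.8
grasp_force: 30.0
```

Request:
step_arm([
  [-1,0,0,-0.3,0,0,0],
  [-1,0,0,-0.7,0,0,0],
  [-1,0,0,-1,0,0,0],
  [-1,0,0,-0.6,0,0,0],
  [-1,0,0,0,0,0,0],
  [-1,0,0,0,0,0,0],
])

```text
t: 29.82
ee_pos: [438.9, 277.3, 125.3]
orientation: [-0.418, -3.113, 0.001]
ft_force: [0.4, -0.7, -1.2]
width: 23.6
grasp_force: 30.0
```

```bash
python3 - <<'E'
from h import *
print(get_obs()['width'])
to(609,5.6,30,.098)
E
```

```text
23.645605305669235
turn -3.042 shift [-2.855 -5.74   1.906] at [438.9 277.3 125.3] yaw 2.8746 tilt [-6.e-04 -3.e-04 -1.e+00]
```

Request:
step_arm([
  [-1,0,0,0,0,0,-0.75],
  [-1,0,0,0,0,0,-0.75],
  [-1,0,0,0,0,0,-0.75],
  [-1,0,0,0,0,0,-0.79],
  [-1,-0.2,-0.4,0,0,0,0],
  [-1,-0.4,-0.8,0,0,0,0],
  [-1,-0.42,-0.85,0,0,0,0],
  [-1,-0.42,-0.85,0,0,0,0],
  [-1,-0.42,-0.85,0,0,0,0],
  [-1,-0.42,-0.85,0,0,0,0],
  [-1,-0.37,-0.74,0.2,0,0,0],
  [-1,-0.2,-0.4,0.5,0,0,0],
  [-1,0,0,0.8,0,0,0],
  [-1,0,0,0.3,0,0,0],
  [-1,0,0,0,0,0,0],
  [-1,0,0,0,0,0,0],
])

```text
t: 31.82
ee_pos: [609.9, 6.3, 36.5]
orientation: [-0.154, 3.137, -0.0]
ft_force: [-0.4, 0.1, -0.9]
width: 23.7
grasp_force: 30.0
```

```bash
python3 - <<'E'
from m import *
print(get_obs()['width'])
im=grab('wrist');P=cloud(im);save(im,'w7.png',s=1.25)
rect(P,400,560,-70,80,46,59,'contactor');to(609,5.6,-3,.098)
E
```

```text
23.679255903670928
contactor c [509.   -5.2] size [57.4 49.3] yaw -1.468 z [52.  53.4 54.7] 9556
turn 0.003 shift [ 0.024 -0.011  0.798] at [610.1   6.3  36.9] yaw -3.0432 tilt [ 0.0019 -0.     -1.    ]
```

View pics/w7.png

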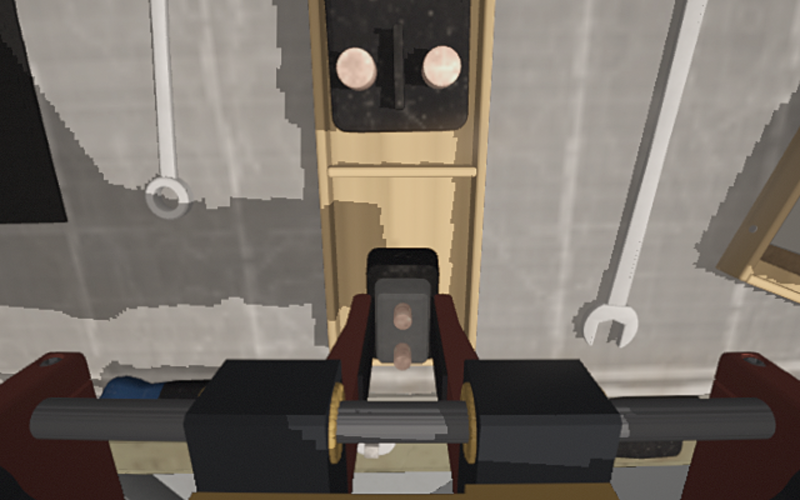

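The connector is held upright at (403,310), centred over the far cell, with the contactor at (398,65).

Request:
step_arm([
  [-1,0.02,-0.01,0.35,0,0,0],
  [-1,0,0,0.3,0,0,0],
  [-1,0,0,0.14,0,0,0],
  [-1,0,0,0,0,0,0],
  [-1,0,0,0,0,0,0],
])

```text
t: 32.5
ee_pos: [608.2, 5.3, -4.2]
orientation: [0.154, -3.137, -0.0]
ft_force: [-0.4, 0.8, 0.2]
width: 23.6
grasp_force: 30.0
```

```bash
python3 - <<'E'
from m import *
for i in range(3): print(get_obs()['ee_pos'],get_obs()['ft_force']);grab('top')
E
```

```text
[608.16258201   5.31495017  -4.19585963] [-0.36939511  0.80659776  0.15940692]
[608.1798659    5.29746614  -4.14554498] [ 0.32995029  0.2347877  -0.0889863 ]
[608.22843157   5.2817307   -4.0606677 ] [-0.22173405 -1.00185389 -0.19488027]
```

Floor height is reached. Releasing, rising and turning to the contactor.

Request:
step_arm([
  [-1,0,0,0.01,0,0,0],
  [0.1,0,0,0,0,0,0],
  [0.1,0,0,0,0,0,0],
  [0.1,0,0,0,0,0,0],
  [0.1,0,0,0,0,0,0],
  [0.1,0,0,-0.6,0,0,0],
  [1,0,0,-1,0,0,0],
  [1,0,0,-0.5,0,0,0],
  [1,0,0,0,0,0,0],
  [1,0,0,0,0,0,0],
])

```text
t: 33.9
ee_pos: [607.5, 5.3, 99.7]
orientation: [0.154, -3.136, -0.0]
ft_force: [-0.7, -0.7, -0.9]
width: 84.7
grasp_force: 0.0
```

```bash
python3 - <<'E'
from m import *
P=cloud(grab('wrist'));rect(P,560,660,-50,60,22,60,'conn');rect(P,560,660,-50,60,36,42,'conn grey');rect(P,400,560,-70,80,46,59,'contactor')
to(499.8,-6,0.5,.11)
E
```

```text
conn c [608.2   5.1] size [47.7 31.9] yaw 0.083 z [23.6 37.6 48.7] 1971
conn grey c [607.8   5.1] size [33.3 22.1] yaw 0.084 z [37.2 39.3 40.6] 903
contactor c [499.9  -6.4] size [67.2 57.5] yaw 0.117 z [51.9 53.4 54.6] 7589
turn -0.102 shift [2.161 0.011 1.975] at [607.2   5.3  99.3] yaw -3.0438 tilt [-0.0023  0.     -1.    ]
```

Request:
step_arm([
  [1,0,0,0,0,0,-0.15],
  [1,0.6,0,0,0,0,0],
  [1,0.8,0.01,0,0,0,0],
  [1,0.6,0,0,0,0,0],
  [1,0.16,0,0.5,0,0,0],
  [1,0,0,0.8,0,0,0],
  [1,0,0,0.4,0,0,0],
  [1,0,0,0,0,0,0],
  [1,0,0,0,0,0,0],
])

```text
t: 35.08
ee_pos: [501.2, -6.7, 15.9]
orientation: [-0.182, 3.136, -0.0]
ft_force: [-0.1, -0.8, -0.6]
width: 87.4
grasp_force: 0.0
```

```bash
python3 - <<'E'
from m import *
to(499.8,-6.2,1,.116)
E
```

```text
turn 0.001 shift [0.027 0.013 0.298] at [501.2  -6.7  15.9] yaw -3.0255 tilt [ 0. -0. -1.]
```

Request:
step_arm([
  [1,0.03,0.01,0.2,0,0,0],
  [1,0,0,0.1,0,0,0],
  [1,0,0,0,0,0,0],
  [-1,0,0,0,0,0,0],
  [-1,0,0,0,0,0,0],
  [-1,0,0,0,0,0,0],
  [-1,0,0,0,0,0,0],
  [-1,0,0,0,0,0,0],
  [-1,0,0,0,0,0,0],
  [-1,0,0,0,0,0,0],
])

```text
t: 36.33
ee_pos: [499.5, -6.4, 0.8]
orientation: [-0.182, 3.136, -0.0]
ft_force: [-0.3, -0.9, 2.7]
width: 57.6
grasp_force: 30.0
```

Request:
step_arm([
  [-1,0,0,-0.2,0,0,0],
  [-1,0,0,-0.5,0,0,0],
  [-1,0,0,-0.7,0,0,0],
  [-1,0,0,-0.7,0,0,0],
  [-1,0,0,-0.4,0,0,0],
  [-1,0,0,0,0,0,0],
  [-1,0,0,0,0,0,0],
])

```text
t: 37.2
ee_pos: [498.4, -6.3, 124.9]
orientation: [0.182, -3.135, -0.0]
ft_force: [-1.0, 0.8, -4.5]
width: 57.2
grasp_force: 29.9
```

```bash
python3 - <<'E'
from h import *
print(get_obs()['width'])
to(441.3,278.2,50,-.255)
E
```

```text
57.22726319301351
turn 3.09 shift [2.541 5.218 1.497] at [498.4  -6.3 124.9] yaw -3.0258 tilt [-1.6e-03  1.0e-04 -1.0e+00]
```

Request:
step_arm([
  [-1,0,0,0,0,0,0.4],
  [-1,0,0,0,0,0,0.7],
  [-1,0,0,0,0,0,0.7],
  [-1,0,0,0,0,0,0.7],
  [-1,0,0,0,0,0,0.59],
  [-1,0.15,0.3,0,0,0,0],
  [-1,0.3,0.6,0,0,0,0],
  [-1,0.4,0.8,0,0,0,0],
  [-1,0.4,0.8,0,0,0,0],
  [-1,0.4,0.8,0,0,0,0],
  [-1,0.4,0.8,0,0,0,0],
  [-1,0.3,0.65,0,0,0,0],
  [-1,0.19,0.47,0,0,0,0],
  [-1,0,0,0.3,0,0,0],
  [-1,0,0,0.6,0,0,0],
  [-1,0,0,0.5,0,0,0],
  [-1,0,0,0.1,0,0,0],
  [-1,0,0,0,0,0,0],
  [-1,0,0,0,0,0,0],
])

```text
t: 39.58
ee_pos: [442.9, 278.4, 51.4]
orientation: [0.399, 3.115, 0.001]
ft_force: [-0.0, -0.4, -3.7]
width: 56.8
grasp_force: 29.9
```

```bash
python3 - <<'E'
from m import *
print(get_obs()['width'])
im=grab('wrist');P=cloud(im);save(im,'w8.png',s=1.25)
to(441.3,278.2,1.5,-.255)
rect(P,330,500,200,360,80,108,'contactor top/front')
E
```

```text
56.82974009371216
turn -0.0 shift [ 0.031 -0.015  1.   ] at [443.  278.5  51.5] yaw 2.8866 tilt [ 1.3e-03  8.0e-04 -1.0e+00]
contactor top/front c [439.4 279. ] size [75.6 63.4] yaw 1.292 z [ 88.9 103.9 105.2] 13443
```

View pics/w8.png

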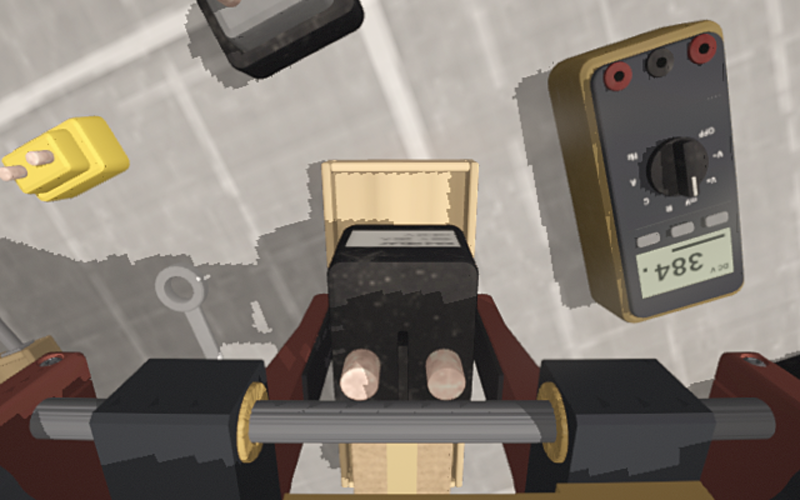

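The contactor is upright and square over the near cell (front face at y≈235, cell end wall at y≈165). It hasn't slipped in height.

Request:
step_arm([
  [-1,0.03,-0.015,0.35,0,0,0],
  [-1,0,0,0.35,0,0,0],
  [-1,0,0,0.25,0,0,0],
  [-1,0,0,0.04,0,0,0],
  [-1,0,0,0,0,0,0],
  [-1,0,0,0,0,0,0],
])

```text
t: 40.38
ee_pos: [441.0, 278.1, 1.4]
orientation: [0.399, 3.116, 0.001]
ft_force: [-0.1, 0.7, -4.6]
width: 56.6
grasp_force: 29.9
```

```bash
python3 - <<'E'
from m import *
for i in range(3): print(get_obs()['ee_pos'],get_obs()['ft_force']);grab('top')
E
```

```text
[441.04631724 278.09169773   1.37878844] [-0.14805122  0.70097722 -4.58296409]
[441.00007493 278.05179468   1.37343857] [-1.15632103 -0.32149633 -4.47054017]
[440.90456888 278.02136665   1.33034703] [ 0.17135563  0.23344594 -4.50164504]
```

Request:
step_arm([
  [-1,0,0,0.02,0,0,0],
  [-1,0,0,0,0,0,0],
  [-1,0,0,0,0,0,0],
])

```text
t: 40.9
ee_pos: [440.9, 278.0, 0.8]
orientation: [0.399, 3.116, 0.001]
ft_force: [-2.2, -1.3, 5.2]
width: 57.1
grasp_force: 30.1
```

In contact with the floor. Releasing.

Request:
step_arm([
  [1,0,0,0,0,0,0],
  [1,0,0,0,0,0,0],
  [1,0,0,0,0,0,0],
  [1,0,0,0,0,0,0],
  [1,0,0,-0.6,0,0,0],
  [1,0,0,-1,0,0,0],
  [1,0,0,-1,0,0,0],
  [1,0,0,0,0,0,0],
  [1,0,0,0,0,0,0],
])

```text
t: 42.02
ee_pos: [440.3, 277.6, 129.7]
orientation: [-0.399, -3.116, 0.0]
ft_force: [-0.9, -0.6, -0.1]
width: 88.0
grasp_force: 0.0
```

```bash
python3 - <<'E'
from m import *
P=cloud(grab('wrist'));rect(P,380,500,200,360,46,59,'contactor')
rect(P,380,630,150,360,12,23,'plain')
to(542.3,-251.7,60,-.265)
E
```

```text
contactor c [441.  278.1] size [66.9 57.1] yaw -0.261 z [51.7 53.5 54.7] 4212
plain c [487.6 265.6] size [212.4  86.4] yaw -0.253 z [14.2 19.2 20.6] 3170
turn 0.084 shift [-4.749 -9.675  1.381] at [439.8 277.4 129. ] yaw 2.8866 tilt [-0.0017 -0.001  -1.    ]
```

Request:
step_arm([
  [0.2,0,0,0,0,0,0.08],
  [0.2,-0.25,-0.5,0,0,0,0],
  [0.2,-0.4,-0.8,0,0,0,0],
  [0.2,-0.45,-0.92,0,0,0,0],
  [0.2,-0.45,-0.92,0,0,0,0],
  [0.2,-0.45,-0.92,0,0,0,0],
  [0.2,-0.45,-0.92,0,0,0,0],
  [0.2,-0.45,-0.92,0,0,0,0],
  [0.2,-0.45,-0.92,0,0,0,0],
  [0.2,-0.45,-0.92,0,0,0,0],
  [0.2,-0.45,-0.92,0,0,0,0],
  [0.2,-0.3,-0.6,0.2,0,0,0],
  [0.2,-0.2,-0.4,0.5,0,0,0],
  [0.2,0,0,0.5,0,0,0],
  [0.2,0,0,0,0,0,0],
  [0.2,0,0,0,0,0,0],
])

```text
t: 44.08
ee_pos: [543.6, -250.2, 70.1]
orientation: [-0.414, -3.114, -0.0]
ft_force: [-0.2, -0.2, -0.2]
width: 52.7
grasp_force: 0.0
```

```bash
python3 - <<'E'
from m import *
P=cloud(grab('wrist'));rect(P,480,610,-320,-190,55,80,'plugtop')
to(542,-251.7,20.5,-.27)
E
```

```text
plugtop c [ 541.9 -251.5] size [56.1 20.1] yaw -0.268 z [69.4 72.9 73.9] 2718
turn 0.048 shift [ 0.032 -0.038  1.005] at [ 544.1 -250.3   70.7] yaw 2.8773 tilt [ 5.e-04 -3.e-04 -1.e+00]
```

Request:
step_arm([
  [0.2,0.03,-0.03,0.5,0,0,0],
  [0.2,0,0,0.35,0,0,0],
  [0.2,0,0,0.13,0,0,0],
  [0.2,0,0,0,0,0,0],
  [-1,0,0,0,0,0,0],
  [-1,0,0,0,0,0,0],
  [-1,0,0,0,0,0,0],
  [-1,0,0,0,0,0,0],
  [-1,0,0,0,0,0,0],
  [-1,0,0,0,0,0,0],
  [-1,0,0,0,0,0,0],
])

```text
t: 45.5
ee_pos: [541.9, -251.5, 21.4]
orientation: [0.414, 3.114, -0.0]
ft_force: [-1.0, 1.5, 4.5]
width: 19.6
grasp_force: 30.0
```

Request:
step_arm([
  [-1,0,0,-0.2,0,0,0],
  [-1,0,0,-0.5,0,0,0],
  [-1,0,0,-0.8,0,0,0],
  [-1,0,0,-0.7,0,0,0],
  [-1,0,0,-0.2,0,0,0],
  [-1,0,0,0,0,0,0],
  [-1,0,0,0,0,0,0],
])

```text
t: 46.38
ee_pos: [540.7, -250.9, 139.5]
orientation: [-0.414, -3.112, -0.001]
ft_force: [-0.4, 0.4, -2.6]
width: 19.6
grasp_force: 30.0
```

```bash
python3 - <<'E'
from h import *
print(get_obs()['width'])
to(498.6,-5.2,60,.098)
E
```

```text
19.60582012247758
turn -3.022 shift [0.358 4.974 1.59 ] at [ 540.7 -250.9  139.5] yaw 2.877 tilt [-0.0025  0.0012 -1.    ]
```

Request:
step_arm([
  [-1,0,0,0,0,0,-0.4],
  [-1,0,0,0,0,0,-0.7],
  [-1,0,0,0,0,0,-0.7],
  [-1,0,0,0,0,0,-0.7],
  [-1,0,0,0,0,0,-0.52],
  [-1,0.05,0.4,0,0,0,0],
  [-1,0.05,0.8,0,0,0,0],
  [-1,0.06,0.9,0,0,0,0],
  [-1,0.06,0.9,0,0,0,0],
  [-1,0.06,0.9,0,0,0,0],
  [-1,0.05,0.7,0,0,0,0],
  [-1,0.03,0.37,0.2,0,0,0],
  [-1,0,0,0.6,0,0,0],
  [-1,0,0,0.6,0,0,0],
  [-1,0,0,0.2,0,0,0],
  [-1,0,0,0,0,0,0],
  [-1,0,0,0,0,0,0],
])

```text
t: 48.5
ee_pos: [500.3, -6.0, 61.9]
orientation: [-0.153, 3.137, -0.0]
ft_force: [0.4, 0.1, -2.1]
width: 19.7
grasp_force: 30.0
```

```bash
python3 - <<'E'
from m import *
print(get_obs()['width'])
im=grab('wrist');P=cloud(im);save(im,'w9.png',s=1.25)
to(498.6,-5.2,23.4,.098)
E
```

```text
19.668890026307054
turn -0.004 shift [0.035 0.02  0.773] at [500.5  -6.   62.1] yaw -3.0441 tilt [ 1.7e-03 -1.0e-04 -1.0e+00]
```

View pics/w9.png

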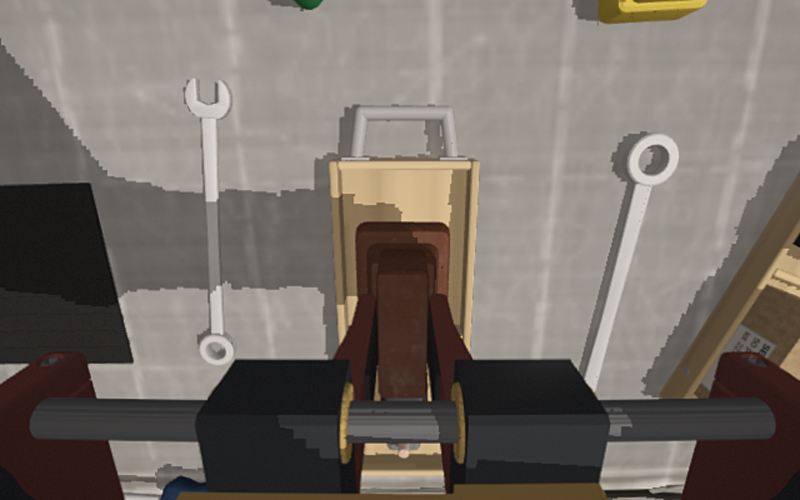

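The plug is upright over the handle tray's near cell, its base at (403,240) and centred between the walls. Lowering.

Request:
step_arm([
  [-1,0.035,0.02,0.3,0,0,0],
  [-1,0,0,0.3,0,0,0],
  [-1,0,0,0.16,0,0,0],
  [-1,0,0,0.02,0,0,0],
  [-1,0,0,0,0,0,0],
  [-1,0,0,0,0,0,0],
])

```text
t: 49.3
ee_pos: [497.4, -5.0, 21.8]
orientation: [0.154, -3.137, -0.0]
ft_force: [-0.0, -1.0, -2.8]
width: 19.8
grasp_force: 30.0
```

```bash
python3 - <<'E'
from m import *
for i in range(3): print(get_obs()['ee_pos'],get_obs()['ft_force']);grab('top')
E
```

```text
[497.44607973  -5.00740215  21.84064899] [-0.03087537 -1.01709798 -2.84547803]
[497.7750989   -5.07059944  21.88239248] [-0.51925661  0.38077182 -3.11349775]
[497.92346078  -5.13413681  21.91018614] [-0.02607824 -0.68840704 -2.76495656]
```

Request:
step_arm([
  [-1,0,0,0.02,0,0,0],
  [-1,0,0,0,0,0,0],
  [-1,0,0,0,0,0,0],
])

```text
t: 49.82
ee_pos: [498.1, -5.2, 21.7]
orientation: [-0.154, 3.137, -0.0]
ft_force: [-2.8, -0.8, 6.3]
width: 19.8
grasp_force: 30.0
```

Request:
step_arm([
  [0.2,0,0,0,0,0,0],
  [0.2,0,0,0,0,0,0],
  [0.2,0,0,0,0,0,0],
  [0.2,0,0,0,0,0,0],
  [0.2,0,0,-0.6,0,0,0],
  [0.2,0,0,-1,0,0,0],
  [0.2,0,0,-1,0,0,0],
  [0.2,0.2,0,-1,0,0,0],
  [0.2,0.5,0.5,-1,0,0,0],
  [0.2,0.5,1,-1,0,0,0],
  [0.2,0.5,0.5,0,0,0,0],
  [0.2,0,0,0,0,0,0],
  [0.2,0,0,0,0,0,0],
])

```text
t: 51.45
ee_pos: [408.7, 78.1, 292.7]
orientation: [-0.154, 3.138, -0.0]
ft_force: [-0.4, 0.2, -1.1]
width: 53.0
grasp_force: 0.0
```

```bash
python3 - <<'E'
from m import *
im=grab('wrist');P=cloud(im);save(im,'w10.png',s=1.25)
rect(P,440,560,-60,60,58,80,'plugtop');rect(P,560,660,-50,60,22,60,'conn');rect(P,500,650,150,330,42,60,'carton');rect(P,380,498,200,360,46,59,'contactor')
E
```

```text
plugtop c [496.9  -5.8] size [54.8 20.5] yaw 0.084 z [63.4 73.9 75.2] 571
conn c [616.4  19.2] size [30.2  6.1] yaw -0.011 z [22.4 25.3 34.9] 56
carton c [547.5 250.9] size [90.7 61.6] yaw -0.249 z [47.1 49.  50.4] 1980
contactor c [441.8 277.7] size [67.7 57.7] yaw -0.256 z [50.3 53.6 55.4] 1637
```

View pics/w10.png

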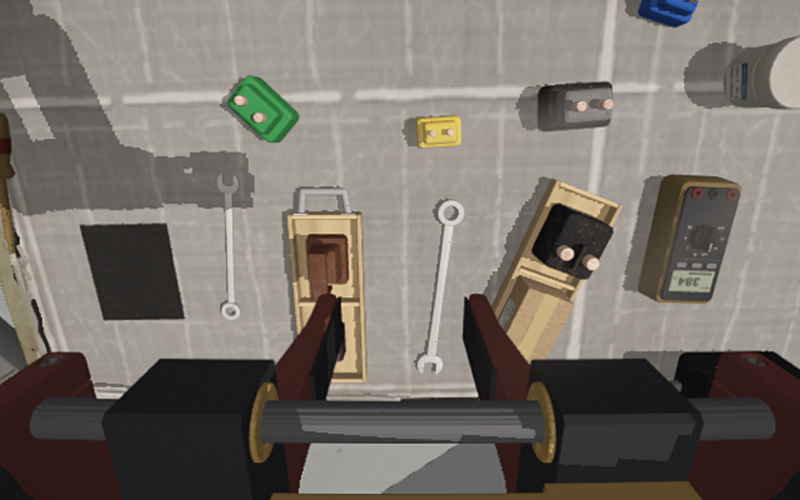

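The plug (325,262), contactor (572,240) and carton (535,325) are in their cells, upright at the right heights. A finger hides the connector, so I'll check it with the fixed cameras.

```bash
python3 - <<'E'
from m import *
for n in('scene','top'):
    P=cloud(grab(n));rect(P,570,660,-40,50,24,60,n+' conn');rect(P,460,540,-50,40,50,90,n+' plug')
E
```

```text
scene conn c [608.6   2.2] size [50.2 29.4] yaw -0.003 z [24.6 36.8 48.2] 121
scene plug c [497.7  -5.6] size [58. 20.] yaw 0.097 z [53.  73.9 77. ] 154
top conn c [615.1  -9.9] size [5.3 0.1] yaw -0.015 z [24.5 26.5 27.3] 3
top plug none
```

All four parts are in place, and the robot is clear of everything.

```bash
python3 -c "
from workcell import ctrl
print(ctrl.close_job())"
```

```text
the job is handed in; nothing more can be done
None
```

The exchange is done and handed in at about 52 s: the service plug and connector half are in the handle tray, and the contactor and seal carton are in the plain tray, all upright at the expected heights; the gripper's tips end about 32 mm above the reported TCP, so my first two tries at the plug closed on nothing, without moving it.

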